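Hold the pressure pot's cap at its vent position

TASK

Fit the blue bayonet cap on the grey pressure pot: lower it with its lugs through the two slots until its disc sits fully home on the neck, then twist it clockwise (seen from above) half-way to the lock, to the green mark, and hold it there against its spring so that the pot can breathe. Never let it reach the lock at the red mark, leave the loose things alone, and finish while still gripping the cap at the green mark: do not let go.

Things in the scene. Friction and masses are not known exactly. Their poses are not given: they have to be found in the camera images.
- pot: grey round pressure pot fixed to the bench, 132 mm wide at its foot, 108 mm high, with a 104 mm wide collar; origin at the centre of its underside, z up. Marks on the collar, each in two opposite places: white at the neck's slots (the pot's +x and -x), green 45 degrees clockwise of white (half-way), red 90 degrees clockwise of white (lock)
- neck (a point): centre of the neck's mouth, at the top of its ledge, 108 mm above the bench, axes as the pot's; the cap's disc rests here. The mouth is 47.6 mm wide in a 5 mm thick aluminium ledge; its two slots (40 degrees wide, reaching 33.5 mm from the axis) lie at +x and -x; 18 mm of free depth under the ledge
- cap: loose blue cap, about 120 g, standing on its stem. Origin: centre of its underside, z up. Stem 44.4 mm wide, 14 mm long, foot chamfered; two lugs 12 mm wide reach 30.5 mm from the axis at +x and -x, 2 to 7 mm above the origin; disc 76 mm wide at 14 to 20 mm; grip bar 60 mm long (x), 14 mm thick (y) at 20 to 56 mm, white line on top. Half a turn leaves it the same
- cap_grip (a point): point in the grip bar on the cap's axis, 42 mm above the cap's origin, 22 mm above the top of the disc and 14 mm below the top of the bar: the place to pinch the bar across its 14 mm thickness; axes as the cap's
- cap_seat (a point): centre of the underside of the cap's disc, 14 mm above the cap's origin; coincides with point neck when home. The cap goes in with its x axis along the pot's x axis (either way round, about 5 degrees of play), bar towards the white marks; half-way is 45 degrees clockwise of that, bar towards the green marks
- vent_ring (a joint): turn in rad of the sprung ring in the neck that the lugs push when the cap is twisted clockwise: 0 at rest, 1.466 at the lock. It lags the cap by about 6 degrees of play: about 0.68 with the cap half-way. Its spring turns the cap back with 0.06 N m at 0 and 0.10 N m half-way, if the cap is let go
- tape_measure: loose yellow tape measure standing on the bench, 82x38x66 mm, a bystander; origin under its centre
- coupling: loose grey pipe coupling, 40 mm wide and 48 mm high, a bystander; origin under its centre
- spanner: loose steel spanner, 168 mm long, 10 mm high, a bystander; origin under its centre
- tub: white open plastic tub standing at the other side of the bench from the pot, a fixed bystander, 117 mm wide, 120 mm high; origin under its centre
Not all that is in view belongs to the job. There is more than one size of the cap; the job needs the smallest.

How it is judged:
On the way:
1. the cap sits home in the neck with its lugs through the slots, not yet twisted (horizontal distance between cap_seat and neck below 0.004 m and z of cap_seat in the frame of neck between -0.003 and 0.004 m and angle between cap's own z axis and vertical below 0.1 rad and value of joint vent_ring below 0.2 rad), for 0.05 s.
At the end, for the whole second after the job is handed in: the cap is home in the neck (disc within 4 mm of the ledge and of its centre, upright within 6 degrees), turned 45 degrees clockwise from the slots (within 11 degrees) with the vent ring pushed round against its spring, and the fingers still grip it (horizontal distance between cap_seat and neck below 0.004 m and z of cap_seat in the frame of neck between -0.003 and 0.004 m and angle between cap's own z axis and vertical below 0.1 rad and angle between the x axis of cap and the x axis of pot, either way round between 0.593 and 0.977 rad and value of joint vent_ring between 0.42 and 1 rad and contact force between the fingers and cap above 1 N); the arm keeps its last pose, push and grip.
It fails at once if the cap reached the lock (value of joint vent_ring above 1.3 rad).
It fails at once if a bystander was disturbed (distance of any of tape_measure, coupling, spanner from where it was at the start of the episode above 0.03 m).
It also fails if it takes over 51 s, if anything falls off the work surface, if the arm or the gripper's body presses on something with over 40 N, if the wrist force passes 120 N, or if a joint passes its speed limit or range.

ROBOT

A 6-joint arm with a two-finger parallel gripper is mounted at the origin on the work surface; the furniture and walls round the work are solid. World frame = base frame: x ahead of the robot, y to its left, z up, the work surface at z = 0. Lengths are in m, angles in rad, forces in N, time in s.
With the tool pointing down it reaches from about 0.275 to 0.725 m from the base axis. Payload 15.9 kg.
Tool frame: the origin (TCP) lies at the very end of the fingers, on their centre line; the grasp point (between the pads) lies bot.tcp_to_grasp behind it (bot.tcp_to_grasp is the distance from the TCP to the grasp point, in m); z points along the fingers, x is the direction in which the jaws open and shut, and the axes are right-handed (so a half turn about z gives the same grasp; the last joint's range is limited). The gripper opens to 85 mm and grips with 20 to 120 N. Pads are 22 mm wide; open, the fingers measure 114 mm over their backs; the gripper's body (76 mm by 85 mm) begins 54 mm behind the grasp point. The pads swing forward as they close: fully open they stand 13 mm farther back than shut.
Start: joints at [-1.341, 0.213, -0.034, 1.323, 0, 1.571], TCP at [0.114, -0.487, 0.231] pointing down, gripper open.
Joint ranges: [-2.98, 2.98], [-0.74, 1.72], [-1.14, 1.35], [-2.1, 2.04], [-1.57, 1.44], [-3.14, 3.14]. Speed limits (rad/s): [1.89, 1.89, 2.39, 2.57, 3.14, 3.14].

INTERFACE

Orientations are given as a rotation vector (axis times angle).
In Python, from plant import bot gives the robot as it stands.
- The arm moves only by the shell command python3 -m inch 'ROWS' [OPENING] [FORCE]. ROWS is JSON, a list that holds one entry, the list of rows, each a list of 4 numbers: the shift along the tool's x, y, z in cm, then the turn about the tool's z in rad. A call has exactly 5 rows; each row is the pose to reach, as a shift and turn from the pose commanded when the call began, along the tool's axes at that moment; what a row does not reach only later rows make up. A row lasts 1/10 s, in which the tool goes at most 50 mm and 8.59 degrees, less where a joint would pass 70% of its speed; a pose out of reach is approached as far as the arm can. A call with a gripper value outside its range is refused whole. OPENING is the gripper's target within -1 to 1 (fully open at 1, half-way at 0, shut at -1), set as the call begins (- or left out, the last holds). The fingers move at their own pace and stop on an object; FORCE is the grip in N (left out, the last holds). Time passes only in rows, so rows that repeat a pose let the fingers close, or fill a call up. It gives the time, the measured TCP pose, the force and the opening at its end, in the units of the state.
- bot.read_state(): the state, without advancing time (a new reading comes with each control period).
- bot.get_image(name): name is "scene" or "top"; returns the picture (480x640x3 uint8, blue, green, red); there is no depth.
- bot.calibration(name): a dict with "vertical_fov" (degrees; the focal length in pixels is half the picture's height over the tangent of half this angle, whatever the lens; pixels are square), "cx", "cy" (the principal point, pixels), "distortion" ([k1, k2, p1, p2, k3] as OpenCV has them; the pictures are not rectified), "cam_to_world" (4x4, takes a point from camera to world coordinates). Camera axes: x right, y down, z forward; pixel columns grow to the right and rows downward; lengths in m; the calibration is good to about 2 mm. A picture is of the moment at which its call begins. calibration takes no time and is no camera call.
- bot.finish_job(): hands the job in, once; it reports no verdict.
The state is a dict: "time_s": time; "qpos": joint angles; "joint_velocities": joint speeds; "joint_torque": joint torques, N m; "eef_pos": TCP position; "tool_rot": TCP orientation; "force": force on the tool from outside, world axes, zero at the start; "wrist_torque": the same for the moment, N m; "gripper_width": finger opening in m.
Only numpy, scipy, OpenCV 4.12 (cv2) and the standard library are available. Lean on these libraries where they do the work, as an engineer would, in place of code of your own. Each camera call takes 0.05 s, during which the arm holds its last target.

## Working session

There is one attempt and no reset: what is moved stays moved. The work goes in short steps, Python scripts to look and compute and a shell command to move; the robot and the scene stay as the last step left them, time stands still between calls to the robot, and variables do not carry over. Pictures are saved under pics/ and viewed, and the job is handed in when it is done.

```bash
ls; mkdir -p pics; python3 - <<'E'
from plant import bot
import cv2, numpy as np
for n in("scene","top"):
    cv2.imwrite(f"pics/{n}0.png",bot.get_image(n)); print(bot.calibration(n))
print(bot.read_state(),bot.tcp_to_grasp)
E
```

```text
pics
{'vertical_fov': 47.04891527741048, 'cx': 314.1099700845153, 'cy': 241.36570309355488, 'distortion': array([-0.01775118,  0.        ,  0.        ,  0.        ,  0.        ]), 'cam_to_world': array([[-0.84709791, -0.36880074,  0.3826371 , -0.02207854],
       [-0.53125893,  0.60629297, -0.59175399,  0.80147375],
       [-0.01375088, -0.70455294, -0.70951819,  1.10326667],
       [ 0.        ,  0.        ,  0.        ,  1.        ]])}
{'vertical_fov': 50.05172581494954, 'cx': 322.903376472413, 'cy': 228.3510521618674, 'distortion': array([0.04787456, 0.        , 0.        , 0.        , 0.        ]), 'cam_to_world': array([[ 0.01332883, -0.9977897 ,  0.06510042,  0.41883129],
       [-0.99989432, -0.0136783 , -0.00492542, -0.02131094],
       [ 0.005805  , -0.06502789, -0.99786656,  1.46936245],
       [ 0.        ,  0.        ,  0.        ,  1.        ]])}
{'time_s': 0.1, 'qpos': array([-1.34103017e+00,  2.13329922e-01, -3.49637417e-02,  1.32350428e+00,
       -6.12472873e-05,  1.57077631e+00]), 'joint_velocities': array([ 0.00027666,  0.00034799,  0.00096407, -0.00011621, -0.00055743,
        0.00014264]), 'joint_torque': array([-3.88738219e-03, -6.87249184e+01,  4.87809277e+01,  1.21623650e-02,
       -2.09945842e-04,  8.39039387e-06]), 'eef_pos': array([ 0.11378853, -0.48657539,  0.23086711]), 'tool_rot': array([-2.46101249e+00,  1.95177135e+00,  1.29225134e-03]), 'force': array([-0.15063032, -0.11633834, -0.27911649]), 'wrist_torque': array([ 0.02428769, -0.04368869, -0.06001284]), 'gripper_width': 0.08545290220715221} 0.0187
```

View pics/scene0.png

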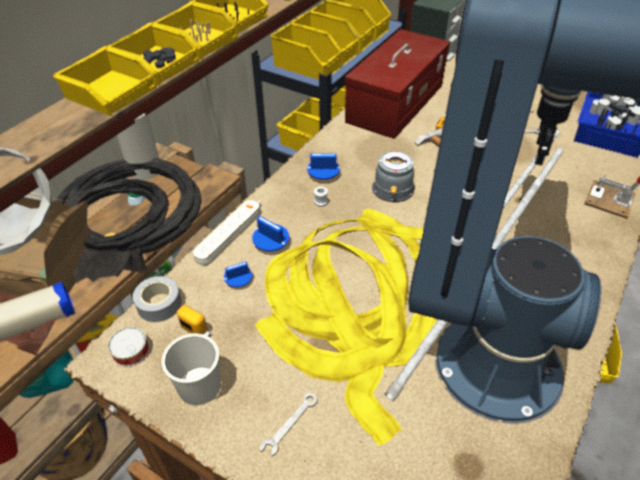

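View pics/top0.png

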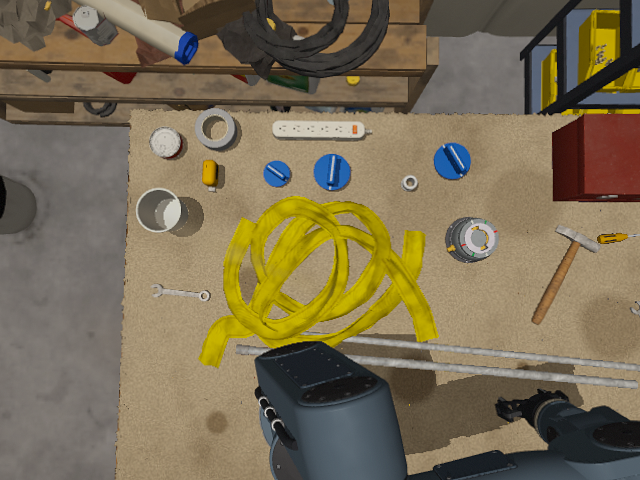

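Both pictures show three blue caps (top view about (277,174), (332,172), (452,161)). The left one looks smallest. The pot is at (472,240). I'll zoom in and measure.

```bash
cat > h.py <<'E'
from plant import bot
import cv2, numpy as np
def cal(n):
    c=bot.calibration(n); f=240/np.tan(np.radians(c["vertical_fov"]/2))
    return np.array([[f,0,c["cx"]],[0,f,c["cy"]],[0,0,1]]),c["distortion"],c["cam_to_world"]
def ray(n,px):
    K,d,T=cal(n); u=cv2.undistortPoints(np.array(px,float).reshape(-1,1,2),K,d)[:,0]
    return T[:3,3],np.c_[u,np.ones(len(u))]@T[:3,:3].T
def onz(n,px,z):
    o,r=ray(n,px); return o+r*((z-o[2])/r[:,2])[:,None]
def proj(n,P):
    K,d,T=cal(n); W=np.linalg.inv(T)
    return cv2.projectPoints(np.array(P,float).reshape(-1,1,3),cv2.Rodrigues(W[:3,:3])[0],W[:3,3],K,d)[0][:,0]
def crop(img,x,y,w,h,s,fn):
    cv2.imwrite(fn,cv2.resize(img[y:y+h,x:x+w],None,fx=s,fy=s,interpolation=cv2.INTER_CUBIC))
E
python3 - <<'E'
from h import *
t=cv2.imread("pics/top0.png"); s=cv2.imread("pics/scene0.png")
for n,im in(("top",t),("scene",s)):
    hsv=cv2.cvtColor(im,cv2.COLOR_BGR2HSV); m=cv2.inRange(hsv,(100,130,60),(125,255,255))
    for c in cv2.findContours(m,0,2)[0]:
        a=cv2.contourArea(c)
        if a>200:
            e=cv2.minEnclosingCircle(c); print(n,a,cv2.fitEllipse(c),e,onz(n,[e[0]],.02)[0])
a=cv2.resize(t[150:200,250:310],None,fx=6,fy=6,interpolation=2)
b=cv2.resize(t[210:270,440:510],None,fx=5,fy=5,interpolation=2)
c=cv2.resize(s[255:295,215:265],None,fx=7,fy=7,interpolation=2)
d=cv2.resize(s[145:205,365:425],None,fx=5,fy=5,interpolation=2)
o=np.zeros((600,800,3),np.uint8)
for q,(x,y) in((a,(0,0)),(b,(400,0)),(c,(0,300)),(d,(400,300))): 
    q=q[:300,:400]; o[y:y+q.shape[0],x:x+q.shape[1]]=q
cv2.imwrite("pics/z0.png",o)
E
```

```text
top 484.0 ((275.9896545410156, 172.9485321044922), (24.62455177307129, 25.36443328857422), 33.744510650634766) ((276.16424560546875, 173.1204376220703), 13.009821891784668) [0.66880055 0.10641057 0.02      ]
top 962.5 ((331.5430908203125, 171.24832153320312), (34.416996002197266, 35.62454605102539), 97.6595458984375) ((331.46307373046875, 171.58522033691406), 18.126544952392578) [ 0.67551551 -0.05065376  0.02      ]
top 971.5 ((451.8021240234375, 160.60235595703125), (34.07387161254883, 36.32528305053711), 72.8881607055664) ((451.90411376953125, 160.76712036132812), 18.386594772338867) [ 0.71094947 -0.39262582  0.02      ]
top 463.0 ((186.44407653808594, 47.3804931640625), (18.777536392211914, 32.1466178894043), 19.79859733581543) ((186.5, 47.5), 15.890348434448242) [1.02640276 0.36858796 0.02      ]
scene 301.0 ((63.19575119018555, 297.7837829589844), (11.222490310668945, 38.914306640625), 157.50717163085938) ((63.0, 298.5), 17.066146850585938) [0.99852147 0.40284377 0.02      ]
scene 425.5 ((237.90184020996094, 275.650146484375), (20.78763198852539, 27.53536605834961), 76.87522888183594) ((237.56329345703125, 274.14556884765625), 13.978716850280762) [0.66929189 0.10499011 0.02      ]
scene 726.5 ((268.5122375488281, 235.84410095214844), (28.951501846313477, 37.043792724609375), 114.171142578125) ((269.9972839355469, 232.4165802001953), 19.53483772277832) [ 0.68728906 -0.06747085  0.02      ]
scene 575.0 ((322.8955078125, 166.2864532470703), (26.634647369384766, 30.13820457458496), 93.28512573242188) ((323.1977233886719, 165.56832885742188), 16.139299392700195) [ 0.71923453 -0.40738177  0.02      ]
scene 1830.0 ((602.7189331054688, 127.0452651977539), (47.438209533691406, 70.67414093017578), 130.0009765625) ((611.9085083007812, 123.56756591796875), 40.401371002197266) [-0.01908833 -1.13469438  0.02      ]
```

View pics/z0.png

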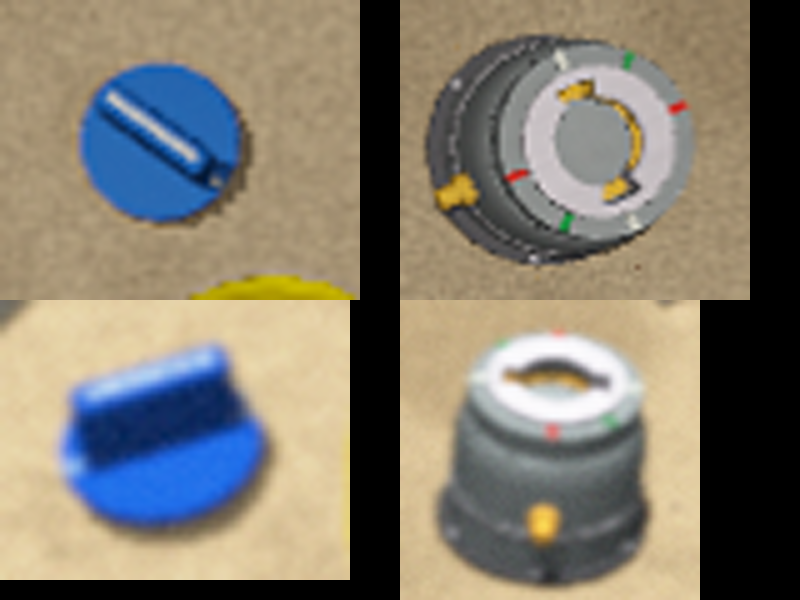

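```bash
python3 - <<'E'
from h import *
from scipy.spatial.transform import Rotation as R
for n,box in(("top",(440,210,510,270)),("scene",(365,145,425,205))):
    im=cv2.imread(f"pics/{n}0.png"); x0,y0,x1,y1=box; c=im[y0:y1,x0:x1]
    h=cv2.cvtColor(c,cv2.COLOR_BGR2HSV)
    f=c.astype(float)
    masks={"green":cv2.inRange(h,(50,70,60),(90,255,255)),"red":cv2.inRange(h,(0,110,90),(8,255,255))|cv2.inRange(h,(170,90,90),(180,255,255)),"white":cv2.inRange(h,(0,0,200),(180,40,255))}
    for k,m in masks.items():
        N,l,st,ce=cv2.connectedComponentsWithStats(m)
        for i in range(1,N):
            if st[i,4]>=2:
                p=ce[i]+[x0,y0]; print(n,k,st[i,4],p.round(1),onz(n,[p],.106)[0].round(4))
    # ledge
    m=masks["white"]; cs=max(cv2.findContours(m,0,2)[0],key=cv2.contourArea); e=cv2.fitEllipse(cv2.convexHull(cs)); p=np.array(e[0])+[x0,y0]; print(n,"ledge",e,onz(n,[p],.108)[0])
r=R.from_rotvec(bot.read_state()["tool_rot"]).as_matrix(); print(r.round(3))
# cap line
t=cv2.imread("pics/top0.png"); h=cv2.cvtColor(t,cv2.COLOR_BGR2HSV)
for n,box in(("top",(258,155,300,195)),("scene",(220,255,260,292))):
    im=cv2.imread(f"pics/{n}0.png"); x0,y0,x1,y1=box; c=im[y0:y1,x0:x1]; h=cv2.cvtColor(c,cv2.COLOR_BGR2HSV)
    blue=cv2.inRange(h,(100,90,50),(125,255,255)); cc=max(cv2.findContours(blue,0,2)[0],key=cv2.contourArea)
    fill=cv2.drawContours(np.zeros(blue.shape,np.uint8),[cv2.convexHull(cc)],-1,255,-1)
    br=cv2.inRange(c,(150,120,80),(255,255,255)) if n=="top" else cv2.inRange(c,(200,140,90),(255,255,255))
    m=br&fill
    ys,xs=np.nonzero(m); P=np.c_[xs+x0,ys+y0].astype(float)
    print(n,len(P))
    vx=cv2.fitLine(P.astype(np.float32),cv2.DIST_HUBER,0,.01,.01).ravel(); 
    mid=P.mean(0); pr=(P-mid)@vx[:2]; ends=np.array([mid+vx[:2]*pr.min(),mid+vx[:2]*pr.max()])
    W=onz(n,ends,.056); d=W[1]-W[0]; print(ends.round(1),W.round(4),W.mean(0).round(4),"len",np.linalg.norm(d),"yaw",np.degrees(np.arctan2(d[1],d[0])))
E
```

```text
top green 5 [485.2 221.4] [ 0.5322 -0.4582  0.106 ]
top green 9 [472.8 254.2] [ 0.4447 -0.425   0.106 ]
top red 7 [495.3 231.1] [ 0.5066 -0.4845  0.106 ]
top red 8 [463.  244.5] [ 0.47   -0.3994  0.106 ]
top white 3 [471.7 221.3] [ 0.5319 -0.4226  0.106 ]
top white 142 [471.3 237.2] [ 0.4896 -0.4214  0.106 ]
top white 4 [490.5 229.8] [ 0.5101 -0.472   0.106 ]
top white 3 [486.7 230.3] [ 0.5085 -0.4619  0.106 ]
top white 4 [493.  235.5] [ 0.495  -0.4784  0.106 ]
top white 5 [490.2 237.6] [ 0.4893 -0.4711  0.106 ]
top white 17 [484.1 250.7] [ 0.4544 -0.4547  0.106 ]
top white 2 [486.5 254.5] [ 0.4445 -0.461   0.106 ]
top ledge ((38.906410217285156, 27.72524642944336), (28.168577194213867, 28.897808074951172), 1.6467030048370361) [ 0.48846598 -0.44076544  0.108     ]
scene white 328 [396.  160.3] [ 0.4881 -0.4452  0.106 ]
scene ledge ((31.165416717529297, 15.251577377319336), (17.12242889404297, 33.61031723022461), 94.70413208007812) [ 0.48677256 -0.44322243  0.108     ]
[[ 0.228 -0.974 -0.   ]
 [-0.974 -0.228  0.001]
 [-0.001  0.    -1.   ]]
top 43
[[267.  165.4]
 [281.9 176.1]] [[0.6837 0.129  0.056 ]
 [0.6545 0.0872 0.056 ]] [0.6691 0.1081 0.056 ] len 0.05101726393158997 yaw -125.00674267776282
scene 57
[[221.4 272.7]
 [246.2 262.5]] [[0.6844 0.1458 0.056 ]
 [0.6518 0.0846 0.056 ]] [0.6681 0.1152 0.056 ] len 0.06940411124884671 yaw -118.02686673757654
```

```bash
cat > d.py <<'E'
import sys
from h import *
from scipy.spatial.transform import Rotation as R
# usage: d.py x y z yawdeg(tool x)
x,y,z,w=map(float,sys.argv[1:5]); s=bot.read_state(); r=R.from_rotvec(s["tool_rot"]).as_matrix()
cur=np.degrees(np.arctan2(r[1,0],r[0,0])); d=r.T@(np.array([x,y,z])-s["eef_pos"])*100
print("t",round(s["time_s"],2),"pos",s["eef_pos"].round(4),"yaw",round(cur,1),"tilt",r[:2,2].round(4),"| go cm",d.round(2),"turn",round(np.radians(-((w-cur+180)%360-180)),3),"| F",s["force"].round(1),"M",s["wrist_torque"].round(2),"w",s["gripper_width"].round(4),"q",np.degrees(s["qpos"]).round(0))
E
python3 d.py .669 .107 .2 -35.5
python3 -m inch '[[[-2.4,-3.7,0,0],[-4.9,-7.4,0,0],[-7.3,-11.1,0,-0.1],[-9.7,-14.8,0,-0.2],[-12,-18.4,0,-0.3]]]'
python3 d.py .669 .107 .2 -35.5
```

```text
time_s: 0.6
eef_pos: [0.2665, -0.3265, 0.2312]
tool_rot: [-2.728, 1.557, 0.0]
force: [0.1, -0.7, -0.8]
gripper_width: 0.0852Traceback (most recent call last):
  File "d.py", line 7, in <module>
    print("t",round(s["time_s"],2),"pos",s["eef_pos"].round(4),"yaw",round(cur,1),"tilt",r[:2,2].round(4),"| go cm",d.round(2),"turn",round(np.radians(-((w-cur+180)%360-180)),3),"| F",s["force"].round(1),"M",s["wrist_torque"].round(2),"w",s["gripper_width"].round(4),"q",np.degrees(s["qpos"]).round(0))
                                                                                                                                                                                                                                               ^^^^^^^^^^^^^^^^^^^^^^^^
AttributeError: 'float' object has no attribute 'round'
Traceback (most recent call last):
  File "d.py", line 7, in <module>
    print("t",round(s["time_s"],2),"pos",s["eef_pos"].round(4),"yaw",round(cur,1),"tilt",r[:2,2].round(4),"| go cm",d.round(2),"turn",round(np.radians(-((w-cur+180)%360-180)),3),"| F",s["force"].round(1),"M",s["wrist_torque"].round(2),"w",s["gripper_width"].round(4),"q",np.degrees(s["qpos"]).round(0))
                                                                                                                                                                                                                                               ^^^^^^^^^^^^^^^^^^^^^^^^
AttributeError: 'float' object has no attribute 'round'
```

```bash
sed -i 's/s\["gripper_width"\].round(4)/round(s["gripper_width"],4)/' d.py; python3 d.py .669 .107 .2 -35.5
```

```text
t 0.6 pos [ 0.2665 -0.3265  0.2312] yaw -59.4 tilt [-0.0001  0.0002] | go cm [-16.85 -56.71   3.12] turn -0.418 | F [ 0.1 -0.7 -0.8] M [ 0.02 -0.04 -0.03] w 0.0852 q [-51.   3. -13.  74.   0.  99.]
```

```bash
python3 -m inch '[[[-1.3,-4.5,0.2,-0.08],[-2.6,-9,0.4,-0.16],[-4,-13.5,0.7,-0.24],[-5.3,-18,1.0,-0.32],[-6.6,-22.4,1.3,-0.4]]]' 0.2 40 | tail -1
python3 d.py .669 .107 .2 -35.5
```

```text
gripper_width: 0.0515
t 1.1 pos [ 0.4266 -0.1561  0.2181] yaw -36.5 tilt [-0.0001 -0.    ] | go cm [  3.82 -35.57   1.81] turn -0.018 | F [ 0.3 -1.4 -0.4] M [-0.04 -0.01 -0.02] w 0.0515 q [-20.   7. -10.  73.  -0. 106.]
```

```bash
python3 -m inch '[[[0.5,-4.6,0.2,0],[1,-9.2,0.4,0],[1.5,-13.8,0.7,0],[2,-18.4,1,-0.01],[2.5,-23,1.2,-0.018]]]' | tail -1
python3 d.py .669 .107 .1 -35.5
```

```text
gripper_width: 0.0514
t 1.6 pos [0.584  0.0132 0.2057] yaw -35.7 tilt [-0.0006 -0.0001] | go cm [  1.44 -12.58  10.57] turn -0.003 | F [ 0.6 -0.9 -0.1] M [-0.08 -0.01 -0.03] w 0.0514 q [  1.  23.   9.  76.  -0. 127.]
```

```bash
python3 -m inch '[[[0.5,-4.2,2,0],[1,-8.4,4.5,0],[1.44,-12.5,8,0],[1.44,-12.5,10.5,0],[1.44,-12.5,10.5,0]]]' | tail -1
python3 d.py .669 .107 .024 -35.5
python3 - <<'E'
from h import *
for n,(x,y,w,h) in(("top",(240,130,90,80)),("scene",(190,210,110,100))):
    im=bot.get_image(n); cv2.imwrite(f"pics/{n}1.png",im); crop(im,x,y,w,h,5,f"pics/{n}1c.png")
E
```

```text
gripper_width: 0.051
t 2.1 pos [0.6657 0.1052 0.0964] yaw -35.6 tilt [-0.0073 -0.0012] | go cm [ 0.2  -0.38  7.24] turn -0.002 | F [-1.2 -0.4  0.1] M [0.03 0.04 0.04] w 0.051 q [  9.  36.  15.  69.  -0. 135.]
```

View pics/scene1c.png

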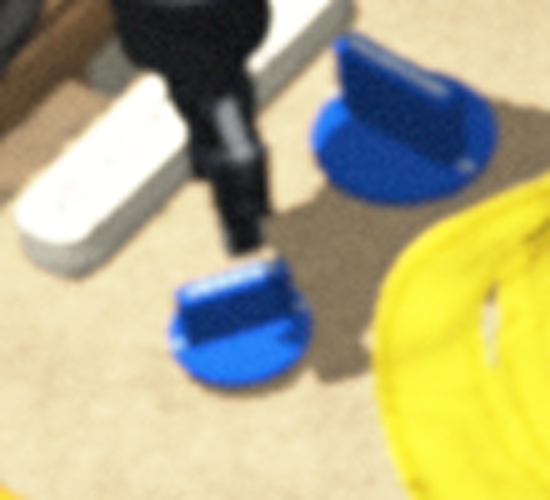

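View pics/top1c.png

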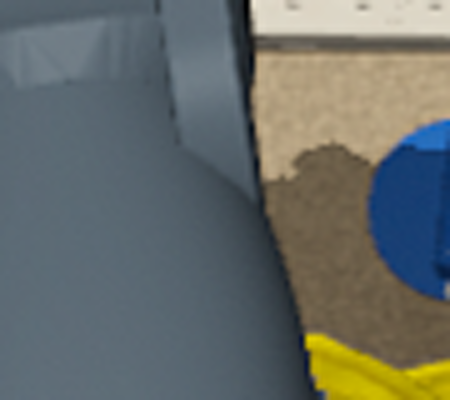

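The scene view has the fingertip at about (240,260), just above the cap at (238,275), so it is lined up. I'll descend now.

```bash
python3 -c "
from h import *;s=bot.read_state();print(proj('scene',[s['eef_pos'],[.669,.107,.056],[.669,.107,.02]]))"
python3 -m inch '[[[0.2,-0.38,2,0],[0.2,-0.38,3.5,0],[0.2,-0.38,5,0],[0.2,-0.38,6,0],[0.2,-0.38,6.2,0]]]' | tail -1
python3 d.py .669 .107 .024 -35.5
```

```text
[[234.74021766 252.76859936]
 [235.60267068 265.42705411]
 [237.18159978 274.68107306]]
gripper_width: 0.0513
t 2.7 pos [0.6717 0.1059 0.04  ] yaw -35.7 tilt [0.0004 0.0001] | go cm [-0.28  0.06  1.6 ] turn -0.004 | F [-0.   0.2 -0.2] M [ 0.01  0.   -0.03] w 0.0513 q [  9.  38.  10.  62.  -0. 135.]
```

```bash
python3 -m inch '[[[-0.2,0,0.6,0],[-0.2,0,1.2,0],[-0.2,0,1.5,0],[-0.2,0,1.6,0],[-0.2,0,1.6,0]]]' | tail -1
python3 d.py .669 .107 .024 -35.5
python3 - <<'E'
from h import *
im=bot.get_image("scene"); cv2.imwrite("pics/scene2.png",im); crop(im,190,210,110,100,5,"pics/scene2c.png")
E
```

```text
gripper_width: 0.0513
t 3.2 pos [0.6701 0.1077 0.0233] yaw -35.7 tilt [-0.0001 -0.    ] | go cm [-0.05  0.12 -0.07] turn -0.003 | F [ 0.3 -0.3  0.1] M [ 0.02 -0.03  0.03] w 0.0513 q [  9.  39.   9.  60.  -0. 135.]
```

View pics/scene2c.png

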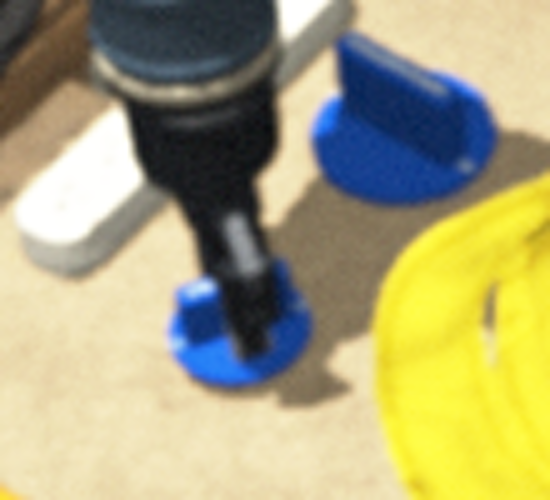

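```bash
python3 -m inch '[[[-0.05,0.12,-0.07,0],[-0.05,0.12,-0.07,0],[-0.05,0.12,-0.07,0],[-0.05,0.12,-0.07,0],[-0.05,0.12,-0.07,0]]]' -1 80 | tail -1
python3 d.py .669 .107 .024 -35.5
python3 -m inch '[[[0,0,0,0],[0,0,0,0],[0,0,0,0],[0,0,0,0],[0,0,0,0]]]' | tail -1
python3 d.py .669 .107 .024 -35.5
```

```text
gripper_width: 0.0132
t 3.75 pos [0.6691 0.107  0.0243] yaw -35.7 tilt [0.0004 0.0001] | go cm [-0.01  0.01  0.03] turn -0.003 | F [-0.3  0.3  5.9] M [-0.07  0.24  0.  ] w 0.0132 q [  9.  39.   8.  59.   0. 135.]
gripper_width: 0.0128
t 4.25 pos [0.6691 0.107  0.0243] yaw -35.7 tilt [0.0004 0.    ] | go cm [-0.01  0.01  0.03] turn -0.003 | F [-2.1  1.3  5.1] M [-0.05  0.24  0.01] w 0.0128 q [  9.  39.   8.  59.  -0. 135.]
```

```bash
python3 -m inch '[[[0,0,-2,0],[0,0,-6,0],[0,0,-10.5,0],[0,0,-15,0],[0,0,-18,0]]]' | tail -1
python3 d.py .488 -.442 .2 -66.3
python3 - <<'E'
from h import *
im=bot.get_image("scene"); cv2.imwrite("pics/scene3.png",im); crop(im,190,150,110,110,5,"pics/scene3c.png")
E
```

```text
gripper_width: 0.0128
t 4.75 pos [0.6694 0.1071 0.2074] yaw -35.7 tilt [0.0028 0.0004] | go cm [17.3  55.17  0.66] turn 0.534 | F [-0.3 -0.3  0. ] M [ 0.06 -0.05  0.03] w 0.0128 q [  9.  35.  28.  83.  -0. 135.]
```

View pics/scene3c.png

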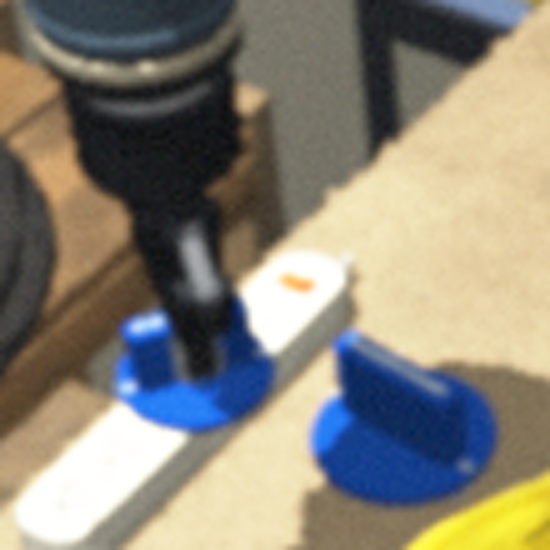

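The cap is lifted and looks upright. I'll carry it to the pot.

```bash
python3 -m inch '[[[0.8,2.5,0,0],[2,6.5,0,0.05],[3.4,10.9,0,0.1],[4.9,15.5,0,0.15],[6.3,20.1,0,0.2]]]' | tail -1
python3 d.py .488 -.442 .2 -66.3
```

```text
gripper_width: 0.0132
t 5.3 pos [ 0.6019 -0.0945  0.2035] yaw -47.3 tilt [-0.0005  0.    ] | go cm [17.79 31.95  0.35] turn 0.332 | F [ 0.3  0.3 -0.4] M [-0.01 -0.06 -0.03] w 0.0132 q [ -9.  26.  13.  77.  -0. 128.]
```

```bash
python3 -m inch '[[[2.2,4,0,0.05],[4.4,8,0,0.1],[6.6,12,0,0.15],[8.8,16,0,0.2],[11,19.8,0,0.25]]]' | tail -1
python3 d.py .488 -.442 .2 -66.3
```

```text
gripper_width: 0.0129
t 5.8 pos [ 0.5314 -0.31    0.2037] yaw -61.6 tilt [-0.0003  0.0001] | go cm [ 9.55 10.09  0.37] turn 0.082 | F [ 0.2  0.5 -0.4] M [-0.02 -0.04  0.02] w 0.0129 q [-30.  27.  14.  78.  -0. 121.]
```

```bash
python3 -m inch '[[[3,3.2,0.5,0.03],[6,6.4,1.5,0.06],[9,9.5,2.7,0.082],[9.5,10.1,4,0.082],[9.5,10.1,4.4,0.082]]]' | tail -1
python3 -m inch '[[[0,0,0,0],[0,0,0,0],[0,0,0,0],[0,0,0,0],[0,0,0,0]]]' | tail -1
python3 d.py .488 -.442 .16 -66.3
python3 - <<'E'
from h import *
for n,(x,y,w,h) in(("top",(430,200,90,80)),("scene",(345,110,100,110))):
    im=bot.get_image(n); cv2.imwrite(f"pics/{n}4.png",im); crop(im,x,y,w,h,5,f"pics/{n}4c.png")
E
```

```text
gripper_width: 0.0126
gripper_width: 0.013
t 6.8 pos [ 0.4895 -0.4397  0.1605] yaw -66.1 tilt [ 0.0005 -0.0004] | go cm [0.15 0.23 0.05] turn 0.003 | F [-0.   0.4 -0.5] M [0.06 0.01 0.04] w 0.013 q [-42.  32.  17.  75.   0. 114.]
```

View pics/scene4c.png

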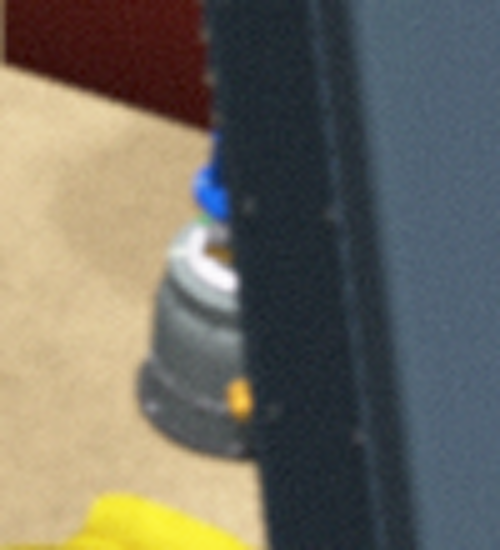

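View pics/top4c.png

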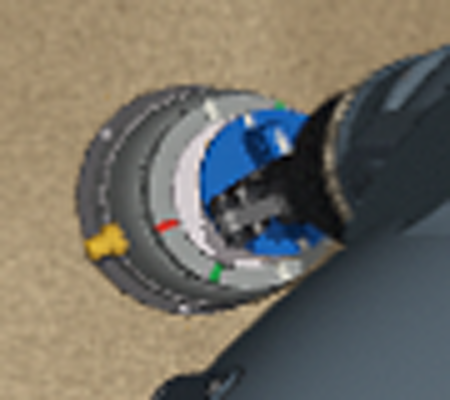

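Top view: the blue disc is centred near (482,236), with the bar pointing at the white mark near (472,222). The arm hides most of the scene view. I'll fit the visible arc of the disc to get the cap axis relative to the TCP.

```bash
cat > disc.py <<'E'
from h import *
from scipy.optimize import least_squares
import sys
def fit(im,zt,box=(430,200,520,270),side=None):
    x0,y0,x1,y1=box
    c=cv2.resize(im[y0:y1,x0:x1],None,fx=4,fy=4,interpolation=cv2.INTER_CUBIC)
    h=cv2.cvtColor(c,cv2.COLOR_BGR2HSV); m=cv2.inRange(h,(100,120,70),(125,255,255))
    cc=max(cv2.findContours(m,0,cv2.CHAIN_APPROX_NONE)[0],key=cv2.contourArea)
    p=(cv2.convexHull(cc)[:,0] if 0 else cc[:,0]).astype(float); p=(p+.5)/4-.5+[x0,y0]
    W=onz("top",p,zt)[:,:2]
    # keep robust: contour on circle r=38
    best=None
    for _ in range(500):
        i=np.random.choice(len(W),3,False)
        A=np.c_[2*W[i],np.ones(3)]
        try:s=np.linalg.solve(A,(W[i]**2).sum(1))
        except Exception: continue
        r=np.sqrt(max(0,s[2]+s[0]**2+s[1]**2))
        if abs(r-.0375)>.0012: continue
        k=abs(np.hypot(*(W-s[:2]).T)-r)<.0007
        if best is None or k.sum()>best.sum(): best=k
    q=W[best]; r=least_squares(lambda v:np.hypot(*(q-v[:2]).T)-v[2],[*q.mean(0),.038]).x
    return r,best.sum(),len(W)
if __name__=="__main__":
    np.random.seed(0)
    im=cv2.imread("pics/top4.png"); s=bot.read_state(); print(s["eef_pos"],fit(im,s["eef_pos"][2]-.0243+.020))
    print("rest",fit(cv2.imread("pics/top0.png"),.02,(255,150,300,197)))
    # pot collar in same top view
E
python3 disc.py
```

```text
[ 0.489307   -0.43986285  0.16025279] (array([ 0.49029726, -0.43990531,  0.03748016]), np.int64(133), 286)
rest (array([0.66861288, 0.10598391, 0.0367699 ]), np.int64(262), 309)
```

```bash
python3 d.py .4876 -.4413 .136 -66.3
python3 -m inch '[[[0.07,0.21,0.5,0.003],[0.07,0.21,1.2,0.003],[0.07,0.21,2.0,0.003],[0.07,0.21,2.4,0.003],[0.07,0.21,2.4,0.003]]]' | tail -1
python3 d.py .4876 -.4413 .118 -66.3
```

```text
t 6.9 pos [ 0.4893 -0.4399  0.1603] yaw -66.2 tilt [ 0.0003 -0.0002] | go cm [0.06 0.21 2.43] turn 0.002 | F [ 0.8  1.4 -0.3] M [-0.   -0.04 -0.01] w 0.0129 q [-42.  32.  17.  75.   0. 114.]
gripper_width: 0.0127
t 7.4 pos [ 0.4871 -0.4411  0.1349] yaw -66.4 tilt [-0.0011  0.0011] | go cm [ 0.04 -0.04  1.69] turn -0.001 | F [-0.7 -0.4  0.1] M [ 0.04  0.03 -0.06] w 0.0127 q [-42.  33.  14.  72.   0. 114.]
```

```bash
python3 -m inch '[[[0.03,-0.04,0.2,0],[0.03,-0.04,0.5,0],[0.03,-0.04,0.8,0],[0.03,-0.04,0.9,0],[0.03,-0.04,0.9,0]]]' | tail -1
python3 d.py .4876 -.4413 .118 -66.3
python3 - <<'E'
from h import *
for n,(x,y,w,h) in(("top",(430,200,90,80)),):
    im=bot.get_image(n); cv2.imwrite(f"pics/{n}5.png",im); crop(im,x,y,w,h,6,f"pics/{n}5c.png")
from disc import fit
print(fit(im,bot.read_state()["eef_pos"][2]-.0043))
E
```

```text
gripper_width: 0.0129
t 7.9 pos [ 0.4879 -0.4416  0.1269] yaw -66.4 tilt [-0.0002  0.0001] | go cm [-0.04  0.02  0.89] turn -0.001 | F [-0.3  0.6 -0.8] M [-0.07 -0.02 -0.03] w 0.0129 q [-42.  33.  14.  71.  -0. 114.]
(array([ 0.48899203, -0.44121078,  0.03696047]), np.int64(130), 289)
```

View pics/top5c.png

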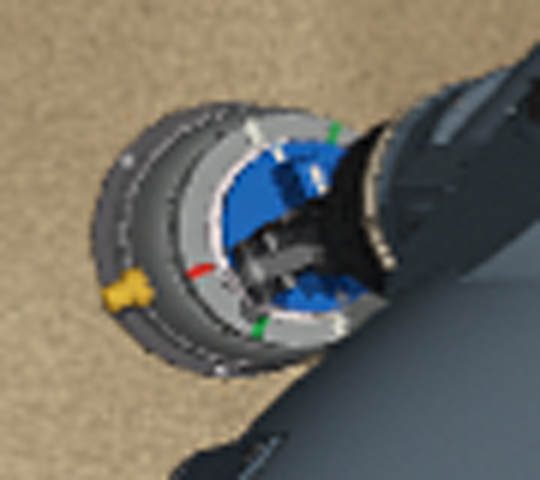

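No contact force, with the foot already about 5 mm below the ledge top, so the stem and lugs are entering. I'll continue down.

```bash
python3 -m inch '[[[0,0,0.25,0],[0,0,0.5,0],[0,0,0.7,0],[0,0,0.8,0],[0,0,0.85,0]]]' | tail -1
python3 d.py .4876 -.4413 .118 -66.3
```

```text
gripper_width: 0.013
t 8.45 pos [ 0.4879 -0.4415  0.1184] yaw -66.3 tilt [-0.0002  0.0002] | go cm [-0.03  0.02  0.04] turn -0.001 | F [-1.4  2.7  4. ] M [0.22 0.27 0.02] w 0.013 q [-42.  33.  13.  69.   0. 114.]
```

```bash
python3 -m inch '[[[0,0,0.05,0],[0,0,0.1,0],[0,0,0.12,0],[0,0,0.12,0],[0,0,0.12,0]]]' | tail -1
python3 d.py .4876 -.4413 .118 -66.3
python3 - <<'E'
from h import *
im=bot.get_image("top"); cv2.imwrite("pics/top6.png",im); crop(im,430,200,90,80,6,"pics/top6c.png")
from disc import fit
print(fit(im,.114))
E
```

```text
gripper_width: 0.0129
t 8.95 pos [ 0.4879 -0.4416  0.1183] yaw -66.3 tilt [ 0.0005 -0.0005] | go cm [-0.04  0.02  0.03] turn -0.001 | F [-4.2  4.4 12.5] M [ 0.84  0.93 -0.04] w 0.0129 q [-42.  33.  13.  69.  -0. 114.]
(array([ 0.48878748, -0.44177171,  0.03721535]), np.int64(110), 270)
```

View pics/top6c.png

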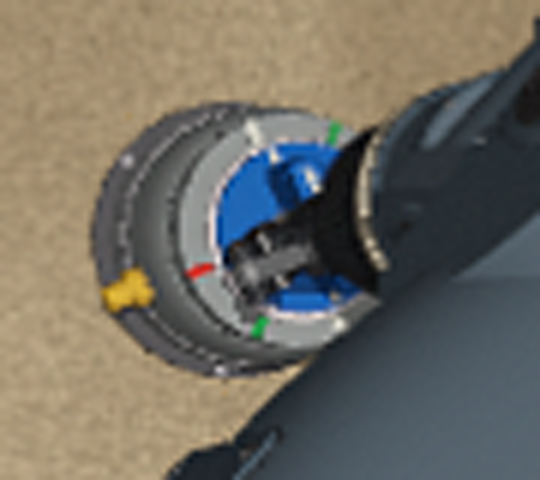

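Seated: the disc stopped at the computed height with a 12.5 N push. Now the twist.

```bash
python3 -m inch '[[[0,0,-0.03,0.08],[0,0,-0.05,0.16],[0,0,-0.05,0.24],[0,0,-0.05,0.32],[0,0,-0.05,0.4]]]' - 100 | tail -1
python3 d.py .4876 -.4413 .118 -111.3
```

```text
gripper_width: 0.0125
t 9.5 pos [ 0.4883 -0.4413  0.1184] yaw -89.4 tilt [0.001  0.0002] | go cm [-0.    0.08  0.04] turn 0.382 | F [-0.8  4.5  5.5] M [0.92 0.1  0.24] w 0.0125 q [-42.  33.  13.  69.   0. 137.]
```

```bash
python3 -m inch '[[[0,0,0,0.09],[0,0,0,0.18],[0,0,0,0.27],[0,0,0,0.35],[0,0,0,0.385]]]' | tail -1
python3 -m inch '[[[0,0,0,0],[0,0,0,0],[0,0,0,0],[0,0,0,0],[0,0,0,0]]]' | tail -1
python3 d.py .4876 -.4413 .118 -111.3
python3 - <<'E'
from h import *
im=bot.get_image("top"); cv2.imwrite("pics/top7.png",im); crop(im,430,200,90,80,6,"pics/top7c.png")
im=bot.get_image("scene"); cv2.imwrite("pics/scene7.png",im); crop(im,345,110,100,110,5,"pics/scene7c.png")
E
```

```text
gripper_width: 0.0131
gripper_width: 0.0128
t 10.5 pos [ 0.4882 -0.4414  0.1184] yaw -111.3 tilt [0.0008 0.0001] | go cm [0.02 0.06 0.04] turn -0.0 | F [-0.4  4.6  5.8] M [ 0.79  0.19 -0.03] w 0.0128 q [-42.  33.  13.  69.   0. 159.]
```

View pics/top7c.png

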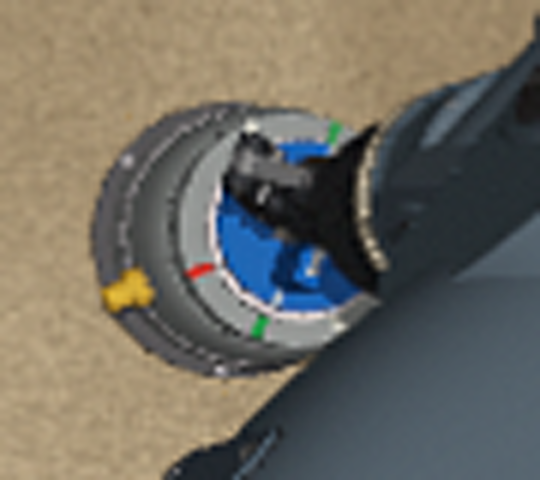

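View pics/scene7c.png

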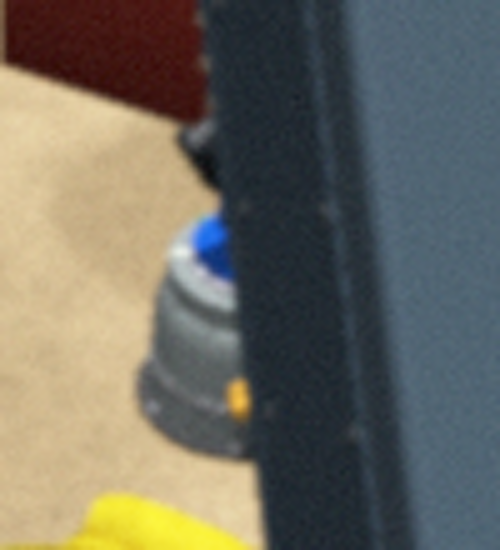

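```bash
python3 - <<'E'
from h import *
c=np.array([.4885,-.4415])
for f,b in(("top6",(272,150,284,164)),("top7",(270,290,286,304))):
    im=cv2.imread(f"pics/{f}.png"); x=[430+v/6 for v in(b[0],b[2])]; y=[200+v/6 for v in(b[1],b[3])]
    x0,y0=int(x[0])-1,int(y[0])-1; r=im[y0:y0+5,x0:x0+5,2].astype(float); r=np.clip(r-r.mean()-20,0,None)
    ys,xs=np.mgrid[y0:y0+5,x0:x0+5]; p=[(xs*r).sum()/r.sum(),(ys*r).sum()/r.sum()]
    d=onz("top",[p],.114)[0,:2]-c; print(f,p,np.hypot(*d),np.degrees(np.arctan2(d[1],d[0]))%180)
s=bot.read_state(); print(s["force"],s["wrist_torque"])
E
```

```text
top6 [np.float64(474.99589659417313), np.float64(225.15387771850635)] 0.03504545184461212 21.084436623066804
top7 [np.float64(475.0923496786689), np.float64(250.18056166916097)] 0.03562182540834373 158.98364275784826
[-1.54396193  4.6783406   6.3007569 ] [0.76762088 0.19339465 0.04332778]
```

The disc mark reads −21.0°, against a target of about −21.3° (green). The cap is home and gripped, so I'm handing in.

```bash
python3 -c "
from plant import bot
bot.finish_job()
s=bot.read_state();print(s['time_s'],s['gripper_width'],s['force'],s['eef_pos'])"
```

```text
the job is handed in; nothing more can be done
the job is handed in; nothing more can be done
```

I fitted the smallest blue cap on the pot, turned it clockwise to the green mark, and handed the job in at about 10.6 s with the gripper still holding it at 100 N. The hand-in gave no verdict, and reading the state afterwards was refused.

What the last checks showed:

- **Seating:** Before the twist, the disc stopped at the height I had worked out for home. TCP z was 0.1183 m against an expected 0.118 m, while pushing down with about 12 N. After the twist it was still at 0.1184 m with about 6 N of push.
- **Twist:** The tool turned 45.0°, to a bar heading of about −21.3°. The mark on the disc, seen in the top view, ended at −21.0°. The same mark showed a turn of only about 42°, because it had read 21.1° rather than 23.7° before the twist. Either figure is well within the 11° allowed.
- **Grip:** The fingers were 12.8 mm apart on the 14 mm bar, with no sign of slipping.
- **Bystanders:** Nothing was touched on the way as far as I could tell. I did not measure their positions again at the end.

Two things I could not confirm directly:

- **Ring position:** I cannot measure the vent ring, so I inferred its position from the cap's angle. The wrist torque about the vertical was 0.24 N m during the twist. It then dropped to between −0.03 and +0.04 N m, below the 0.10 N m spring figure. Friction under the downward push and sensor noise may explain this.
- **Scene camera:** The arm hid most of the pot, so the final angle check rests on the top camera and the arm's own pose.

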